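# Ease a loaded cake board out over the edge of the pastry block

## Task

The small rectangular white board with a cake on it lies too flat on the wooden block to be picked up: push it along the block with the fingertips, until its front long edge sticks out 40 mm beyond the block's far edge (the one away from the robot) and runs parallel to that edge, so that a hand can get under it. Slide it only, never lift or tip it; leave its cake untouched and riding on it, leave everything else where it is, and finish with the gripper clear.

Things in the scene. Friction and masses are not known exactly. Their poses are not given: they have to be found in the camera images.
- block: Fixed pale wooden pastry block lying on the steel bench: 280 (x) x 460 (y) x 50 mm high, flat top. Origin at the centre of its underside, z up; its own +x points away from the robot, to within 0.2 rad.
- block_edge (a point): Middle of the block's far top edge (the long edge away from the robot), 140 mm from the block's centre and 50 mm above the bench. Axes as the block's: x points horizontally out over the edge, y along the edge, z up.
- board: The board to push: thin flat rectangular white plastic board, 120 (x, front to back) x 150 (y) x 8 mm thick, about 0.15 kg, loose on the block's top, carrying one cake. It starts wholly on the block, in the left or the right half, turned up to 0.25 rad from square to the block. Origin at the centre of its underside; its own +x points towards the block's far edge.
- board_front (a point): Middle of the board's front top edge (a long edge, the one nearest the block's far edge): 60 mm along +x from the board's centre and 8 mm above its underside.
- cake: Baked brown round cake, 66 mm across, 32 mm high, about 0.11 kg, standing loose near the middle of the rectangular board (centre up to 12 mm from the board's centre). Origin at the centre of its underside, z up.
- round_board: Bystander: round white plastic board, 124 mm across, 8 mm thick, loose on the other half of the block. Origin at the centre of its underside.
- second_cake: Bystander: a cake like the other, standing loose on the round board. Origin at the centre of its underside.
- cutter: Bystander: steel ring cutter, 48 mm across, 30 mm high, standing on the block just beyond the round board. Origin at the centre of its underside.
- press: Bystander: white plastic hand press, 68 mm across, 112 mm high, standing on the bench to the left of the block. Origin at the centre of its underside.
- bowl: Bystander: steel bowl, 130 mm across, 55 mm high, on the bench to the right of the block. Origin at the centre of its underside.
- jar: Bystander: amber glass jar with a steel lid, 72 mm across, 110 mm high, on the bench to the left of the block. Origin at the centre of its underside.
There are look-alikes about, which are no part of the job. What is shaped like the board but purple or yellow is not meant.

How it is judged:
By the outcome, as a careful person would: the job done as asked, in the order asked, and still so for the second after the job is handed in, with the robot touching nothing.
It also fails if it takes over 48 s, if anything falls off the work surface, if the arm or the gripper's body presses on something with over 40 N, if the wrist force passes 120 N, or if a joint passes its speed limit or range.

## Robot

A 6-joint arm with a two-finger parallel gripper is mounted at the origin on the work surface. World frame = base frame: x ahead of the robot, y to its left, z up, the work surface at z = 0. Lengths are in m, angles in rad, forces in N, time in s.
With the tool pointing down it reaches from about 0.325 to 0.775 m from the base axis. Payload 5.5 kg.
Tool frame: the origin (TCP) lies at the very end of the fingers, on their centre line; the grasp point (between the pads) lies 19 mm behind it (r.hold_point_z is the distance from the TCP to the grasp point, in m); y points along the fingers, x is the direction in which the jaws open and shut, and the axes are right-handed (so a half turn about y gives the same grasp; the last joint's range is limited). The gripper opens to 85 mm and grips with 20 to 120 N. Pads are 22 mm wide; open, the fingers measure 114 mm over their backs; the gripper's body (76 mm by 85 mm) begins 54 mm behind the grasp point. The pads swing forward as they close: fully open they stand 13 mm farther back than shut.
Start: joints at [1.136, 0.091, 1.231, -0, 1.82, -0.057], TCP at [0.221, 0.558, 0.193] pointing down, gripper open.
Joint ranges: [-2.87, 2.87], [-0.86, 2.18], [0.17, 2.46], [-1.51, 4.65], [0.06, 2.69], [-2.65, 2.65]. Speed limits (rad/s): [2.57, 2.57, 3.01, 3.14, 3.14, 3.14].

## Interface

Orientations are given as a unit quaternion [x, y, z, w].
In Python, from plant import sensors, optics, workorder, nets, r gives the robot as it stands.
- The arm moves only by the tool arm_command, never from a script. Its argument "motion" is a list that holds one entry, the list of rows, each a list of 6 numbers: the shift along the tool's x, y, z in units of 0.25 m (1.0 is 0.25 m), then the turn, a rotation vector about the tool's x, y, z in units of 45 degrees (1.0 is 45 degrees). In form: [[[dx, dy, dz, ax, ay, az], ...]]. A call has 1 to 12 rows; each row is the pose to reach, as a shift and turn from the pose commanded when the call began, along the tool's axes at that moment; what a row does not reach only later rows make up. A row lasts 1/10 s, in which the tool goes at most 50 mm and 8.59 degrees, less where a joint would pass 70% of its speed; a pose out of reach is approached as far as the arm can. A call with a number of a shift or a turn outside -1 to 1 is refused whole. A call with a gripper value outside its range is refused whole. "hand" is the gripper command: -1 is fully open, 1 is shut, values between are in proportion, set as the call begins (left out, the last holds). The fingers move at their own pace and stop on an object; "force" is the grip in N (left out, the last holds). Time passes only in rows, so rows that repeat a pose let the fingers close. It gives the time, the measured TCP pose, the force and the opening at its end, in the units of the state.
- sensors.sense(): the state, without advancing time (a new reading comes with each control period).
- optics.snapshot(name): name is "scene" or "top" or "wrist"; returns a dict with "frame" (400x640x3 uint8, red, green, blue), "depth" (400x640 float32, m along the optical axis (not along the pixel's ray), 0 where there is no reading), "K" (3x3 intrinsics, pixels), "k1" (the pictures are not rectified: a ray, as slopes to the right and down, at radius r is drawn at 1 + k1 r^2 times it, then the intrinsics apply), "world_to_cam" (4x4, takes a point from world to camera coordinates); the wrist camera has in their place "tool_from_camera" (4x4, takes a point from camera to tool coordinates, whose origin is the TCP and whose axes are the tool frame's). Camera axes: x right, y down, z forward; pixel columns grow to the right and rows downward; lengths in m; the calibration is good to about 2 mm. A picture is of the moment at which its call begins: read the wrist's pose just before it.
- workorder.hand_in(): hands the job in, once; it reports no verdict.
Trained networks look in a picture, given as the dict that the camera call returned (one of the last four; its "shot" number tells which), for a name from the list of things; names that differ only in an ending like _2 or _b are one class to them, and where a whole thing is asked for, a point or a joint stands for the part that bears it (a point fixed in the world has none). Each returns a list of dicts, best first, with "confidence" (0 to 1); they miss things now and then, are a little off and sometimes report something else, mostly with a low value. They report only what shows in the picture. A call takes as long as a camera call. They do not tell look-alikes from the thing itself.
- nets.cut_out(picture, thing): "region" (400x640 bool, what is visible of it) and "rect" ([left, top, width, height] in pixels, round what is visible of it).
- nets.landmark_of(picture, thing): "location" ([column, row] in pixels: a listed point, or the origin of a listed thing).
The state is a dict: "time_s": time; "q": joint angles; "dq": joint speeds; "joint_efforts": joint torques, N m; "tcp_pos": TCP position; "tcp_rot": TCP orientation; "wrist_force": force on the tool from outside, world axes, zero at the start; "ft_torque": the same for the moment, N m; "opening": finger opening in m.
Only numpy, scipy, OpenCV 4.12 (cv2) and the standard library are available. Lean on these libraries where they do the work, as an engineer would, in place of code of your own. Each camera call takes 0.05 s, during which the arm holds its last target.

## Working session

There is one attempt and no reset: what is moved stays moved. The work goes in short steps, Python scripts to look and compute and a tool call to move; the robot and the scene stay as the last step left them, time stands still between calls to the robot, and variables do not carry over. Pictures are saved under pics/ and viewed, and the job is handed in when it is done.

Besides the shell and the picture viewer there is one more tool, called as name(argument=value, ...) on one line, values as JSON. arm_command: Moves the arm, as the interface text tells. Its arguments: {"type":"object","properties":{"motion":{"type":"array","items":{"type":"array","items":{"type":"array","items":{"type":"number"}}}},"hand":{"type":"number"},"force":{"type":"number"}},"required":["motion"]}

```bash
ls; mkdir -p pics; python3 - <<'E'
from plant import sensors, optics, workorder, nets, r
import cv2
s=sensors.sense();print(s['time_s'],s['tcp_pos'],s['tcp_rot'],s['opening'])
for n in ['scene','top']:
    p=optics.snapshot(n)
    cv2.imwrite(f'pics/{n}0.png',p['frame'][:,:,::-1])
    print(n,p['K'],p['k1'],p['world_to_cam'])
E
```

```text
pics
0.0 [0.22117356 0.55735842 0.19155674] [ 0.58534638  0.39663764 -0.39781201 -0.58463135] 0.0853500745903288
scene [[438.2392863    0.         314.19957978]
 [  0.         438.2392863  198.51287811]
 [  0.           0.           1.        ]] -0.0032757457586222558 [[-0.1535752   0.9880493  -0.01316185  0.07338044]
 [ 0.6290609   0.08748725 -0.77241722 -0.22517387]
 [-0.7620348  -0.12690374 -0.63497906  1.71629577]
 [ 0.          0.          0.          1.        ]]
top [[518.04260632   0.         315.87032753]
 [  0.         518.04260632 198.35022756]
 [  0.           0.           1.        ]] -0.09014046397860542 [[-0.02607174 -0.99964276  0.00588301  0.00465825]
 [-0.98550381  0.0247152  -0.16784338  0.43955555]
 [ 0.16763802 -0.0101737  -0.98579612  1.41632809]
 [ 0.          0.          0.          1.        ]]
```

View pics/scene0.png

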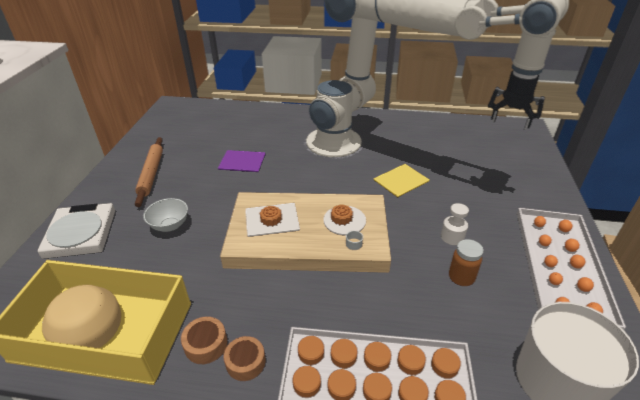

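View pics/top0.png

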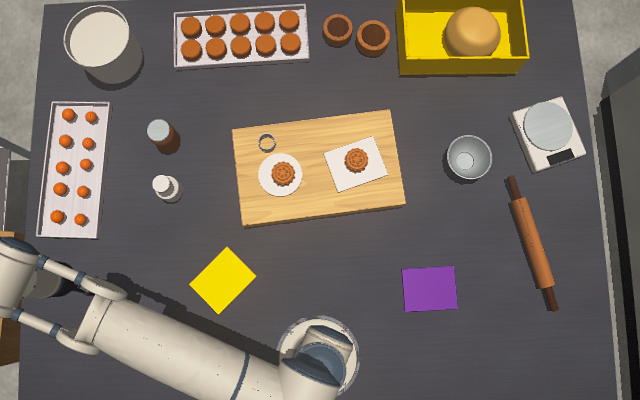

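```bash
cat > h.py <<'E'
from plant import sensors, optics, workorder, nets, r
import numpy as np, cv2
from scipy.spatial.transform import Rotation as R
def rays(p,uv):
    K=p['K'];k=p['k1'];uv=np.asarray(uv,float).reshape(-1,2)
    d=np.stack([(uv[:,0]-K[0,2])/K[0,0],(uv[:,1]-K[1,2])/K[1,1]],1)
    x=d.copy()
    for _ in range(15):
        x=d/(1+k*(x**2).sum(1,keepdims=True))
    return np.c_[x,np.ones(len(x))]
def c2w(p):
    if 'world_to_cam' in p: return np.linalg.inv(p['world_to_cam'])
    T=np.eye(4);T[:3,:3]=R.from_quat(p['s']['tcp_rot']).as_matrix();T[:3,3]=p['s']['tcp_pos']
    return T@p['tool_from_camera']
def snap(n):
    s=sensors.sense();p=optics.snapshot(n);q=p;q['s']=s;return q
def onplane(p,uv,z):
    T=c2w(p);d=rays(p,uv)@T[:3,:3].T;o=T[:3,3]
    return o+d*((z-o[2])/d[:,2])[:,None]
def cloud(p,mask):
    v,u=np.nonzero(mask&(p['depth']>0));X=rays(p,np.c_[u,v])*p['depth'][v,u][:,None]
    T=c2w(p);return X@T[:3,:3].T+T[:3,3],u,v
def proj(p,X):
    T=np.linalg.inv(c2w(p));c=np.atleast_2d(X)@T[:3,:3].T+T[:3,3];d=c[:,:2]/c[:,2:]
    d=d*(1+p['k1']*(d**2).sum(1,keepdims=True));return d*[p['K'][0,0],p['K'][1,1]]+p['K'][:2,2]
def rect(p,mask,z):
    m=mask.astype(np.uint8)
    cs,_=cv2.findContours(m,cv2.RETR_EXTERNAL,cv2.CHAIN_APPROX_NONE)
    c=max(cs,key=cv2.contourArea).reshape(-1,2)
    W=onplane(p,c,z)[:,:2]
    return cv2.minAreaRect((W*1000).astype(np.float32)),W
E
python3 - <<'E'
from h import *
for n in ['top','scene']:
    p=snap(n)
    for t,z in [('board',.058),('block',.05),('cake',.09),('round_board',.058),('cutter',.08)]:
        L=nets.cut_out(p,t)
        for l in L[:3]:
            m=l['region'];C,_,_=cloud(p,m)
            print(n,t,round(l['confidence'],2),l['rect'],'med',C.mean(0).round(3), 'z',np.percentile(C[:,2],[5,50,95]).round(3),[np.round(a,1) for a in rect(p,m,z)[0]])
    for t,z in [('board_front',.058),('block_edge',.05),('board',.05),('cake',.058)]:
        for l in nets.landmark_of(p,t)[:2]: print(n,'LM',t,round(l['confidence'],2),l['location'],onplane(p,l['location'],z).round(4))
E
```

```text
top board 0.9 [192.4, 249.0, 65.1, 64.2] med [0.219 0.261 0.007] z [0.002 0.007 0.012] [array([217.3, 251.8]), array([116.2, 144.1]), np.float64(44.2)]
top board 0.82 [401.1, 264.4, 59.7, 47.8] med [ 0.18  -0.317  0.006] z [-0.     0.007  0.012] [array([ 182.1, -306.7]), array([124.8, 150. ]), np.float64(1.7)]
top board 0.74 [322.0, 137.4, 66.8, 54.8] med [ 0.529 -0.117  0.057] z [0.052 0.057 0.062] [array([ 531.4, -118.3]), array([123.1, 150.9]), np.float64(17.9)]
top block 0.65 [229.9, 111.3, 176.7, 115.3] med [ 0.524 -0.008  0.049] z [0.043 0.049 0.054] [array([527.1, -13.8]), array([287.1, 457.2]), np.float64(6.4)]
top cake 0.64 [344.7, 150.2, 25.2, 23.9] med [ 0.536 -0.119  0.086] z [0.073 0.087 0.092] [array([ 535.9, -118.9]), array([60.7, 65.5]), np.float64(42.6)]
top cake 0.33 [448.8, 135.9, 42.2, 40.8] med [ 0.554 -0.455  0.025] z [0.002 0.022 0.054] [array([ 537.9, -434.4]), array([122.1, 122.7]), np.float64(88.7)]
top round_board 0.84 [258.1, 152.2, 45.5, 43.9] med [0.504 0.096 0.057] z [0.052 0.057 0.063] [array([506.4,  93.4]), array([120.2, 122.7]), np.float64(88.8)]
to
[... 1324 characters left out ...]
ne round_board 0.75 [323.7, 204.2, 42.3, 28.7] med [0.525 0.101 0.057] z [0.052 0.057 0.061] [array([517. ,  96.7]), array([112.3, 122.6]), np.float64(15.9)]
scene cutter 0.6 [346.1, 232.7, 15.3, 20.1] med [0.599 0.13  0.066] z [0.05  0.067 0.079] [array([614.7, 131.2]), array([69.4, 43.6]), np.float64(5.6)]
scene LM board_front 0.97 [416.6, 187.0] [[0.3285 0.3064 0.058 ]]
scene LM board_front 0.74 [274.8, 231.7] [[ 0.5917 -0.0944  0.058 ]]
scene LM block_edge 0.58 [301.9, 257.5] [[ 0.6709 -0.0027  0.05  ]]
scene LM board 0.91 [241.3, 157.0] [[ 0.2277 -0.299   0.05  ]]
scene LM board 0.75 [269.6, 217.9] [[ 0.5281 -0.1252  0.05  ]]
scene LM cake 0.71 [273.4, 219.6] [[ 0.5424 -0.1098  0.058 ]]
```

```bash
cat >> h.py <<'E'
def plan(pos,yaw):
    "yaw= angle of tool x about z; tool y down"
    s=sensors.sense();R0=R.from_quat(s['tcp_rot']).as_matrix()
    x=np.array([np.cos(yaw),np.sin(yaw),0]);y=np.array([0,0,-1.]);Rt=np.c_[x,y,np.cross(x,y)]
    d=R0.T@(np.array(pos)-s['tcp_pos'])/.25; a=R.from_matrix(R0.T@Rt).as_rotvec()/(np.pi/4)
    print('t',s['time_s'],'tcp',s['tcp_pos'].round(4),'F',np.round(s['wrist_force'],1),'open',round(s['opening'],4)); print('shift',d.round(4),'turn',a.round(4))
E
python3 - <<'E'
from h import *
plan([.429,-.129,.16],np.radians(96.3))
E
```

```text
t 1.1 tcp [0.2213 0.5577 0.1927] F [ 0.1  0.1 -0.4] open 0.0853
shift [-2.2466  0.1307 -1.7853] turn [-0.    -0.621 -0.   ]
```

arm_command(motion=[[[-0.15,0,-0.12,0,-0.12,0],[-0.3,0,-0.24,0,-0.24,0],[-0.45,0,-0.36,0,-0.36,0],[-0.6,0,-0.48,0,-0.48,0],[-0.75,0,-0.6,0,-0.62,0],[-0.9,0,-0.72,0,-0.62,0],[-0.98,0,-0.78,0,-0.62,0],[-0.98,0,-0.78,0,-0.62,0],[-0.98,0,-0.78,0,-0.62,0]]])

```text
time_s: 2.0
tcp_pos: [0.3124, 0.258, 0.193]
tcp_rot: [0.472, 0.527, -0.526, -0.472]
wrist_force: [-0.4, 1.5, -0.1]
opening: 0.0857
```

```bash
python3 - <<'E'
from h import *
plan([.429,-.129,.16],np.radians(96.3))
E
```

```text
t 2.0 tcp [0.3124 0.258  0.193 ] F [-0.4  1.5 -0.1] open 0.0857
shift [-1.5895  0.1308 -0.2973] turn [ 0.001  -0.0029  0.0012]
```

arm_command(motion=[[[-0.16,0,-0.03,0,0,0],[-0.32,0,-0.06,0,0,0],[-0.48,0,-0.09,0,0,0],[-0.64,0,-0.12,0,0,0],[-0.8,0,-0.15,0,0,0],[-0.9,0,-0.17,0,0,0],[-0.9,0,-0.17,0,0,0],[-0.9,0,-0.17,0,0,0]]])

```text
time_s: 2.8
tcp_pos: [0.3791, 0.0398, 0.1925]
tcp_rot: [0.472, 0.527, -0.527, -0.472]
wrist_force: [0.1, -0.7, -0.4]
opening: 0.0856
```

arm_command(motion=[[[-0.16,0,-0.03,0,0,0],[-0.32,0.04,-0.06,0,0,0],[-0.48,0.08,-0.09,0,0,0],[-0.64,0.12,-0.12,0,0,0],[-0.69,0.13,-0.13,0,0,0],[-0.69,0.13,-0.13,0,0,0],[-0.69,0.13,-0.13,0,0,0]]])

```text
time_s: 3.5
tcp_pos: [0.4304, -0.1272, 0.1605]
tcp_rot: [0.471, 0.527, -0.527, -0.472]
wrist_force: [0.0, -0.1, -0.6]
opening: 0.0857
```

```bash
python3 - <<'E'
from h import *
plan([.429,-.129,.16],np.radians(96.3))
for n in ['wrist','top']:
    p=snap(n);cv2.imwrite(f'pics/{n}1.png',p['frame'][:,:,::-1])
    print(p.get('tool_from_camera'),p['k1'])
    np.savez(f'{n}1.npz',**{k:v for k,v in p.items() if k!='s'},q=np.r_[p['s']['tcp_pos'],p['s']['tcp_rot']])
E
```

```text
t 3.5 tcp [ 0.4304 -0.1272  0.1605] F [ 0.  -0.1 -0.6] open 0.0857
shift [-0.0064  0.0019  0.0062] turn [0.0002 0.0011 0.0011]
[[ 9.99999922e-01  1.03909678e-04  3.81002713e-04 -2.45655712e-04]
 [-3.30723480e-04 -3.06912518e-01  9.51737672e-01 -1.81081787e-01]
 [ 2.15829257e-04 -9.51737724e-01 -3.06912460e-01  7.81723815e-02]
 [ 0.00000000e+00  0.00000000e+00  0.00000000e+00  1.00000000e+00]] -0.034127432860100865
None -0.09014046397860542
```

View pics/wrist1.png

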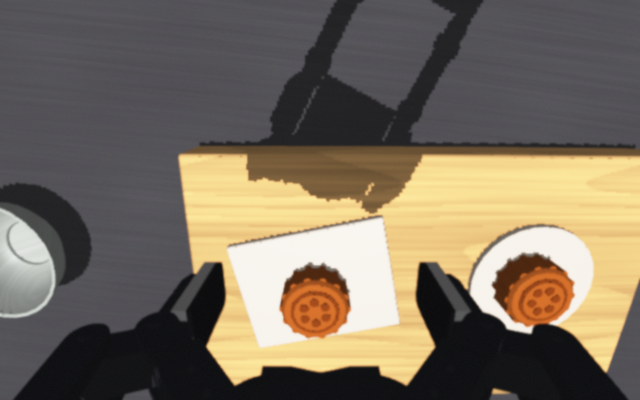

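View pics/top1.png

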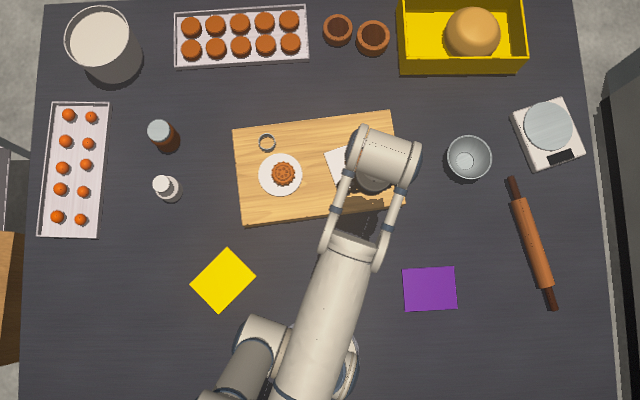

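```bash
cat >> h.py <<'E'
def whitemask(p,seed=None):
    hsv=cv2.cvtColor(p['frame'],cv2.COLOR_RGB2HSV)
    return ((hsv[...,1]<35)&(hsv[...,2]>190))
def linefit(P):
    vx,vy,x,y=cv2.fitLine(np.float32(P),cv2.DIST_HUBER,0,1e-4,1e-4).ravel();return np.array([vx,vy]),np.array([x,y])
def measure(p,out=None):
    "wrist: board rect at z .058, block far edge at z .05, both world"
    m=whitemask(p).astype(np.uint8);n,l,st,ce=cv2.connectedComponentsWithStats(m)
    # board: component whose centroid on plane has rect ~120x150
    best=None
    for i in range(1,n):
        if st[i,4]<1500: continue
        rr,W=rect(p,l==i,.058);a=sorted(rr[1])
        e=abs(a[0]-120)+abs(a[1]-150)
        print('comp',st[i].tolist(),np.round(rr[0],1),np.round(rr[1],1),round(rr[2],1))
        if best is None or e<best[0]: best=(e,rr,W)
    return best
def saturated_edge(p,cols):
    "topmost row of light wood in each column"
    hsv=cv2.cvtColor(p['frame'],cv2.COLOR_RGB2HSV);wood=(hsv[...,2]>175)&(hsv[...,0]<30)&(hsv[...,1]>60)
    pts=[]
    for c in cols:
        rws=np.nonzero(wood[:,c])[0]
        if len(rws): pts.append((c,rws[0]-.5))
    W=onplane(p,pts,.05)[:,:2];d,o=linefit(W);
    res=(W-o)@np.array([-d[1],d[0]]);k=abs(res)<.004
    d,o=linefit(W[k]);return d,o,k.mean(),np.abs((W[k]-o)@np.array([-d[1],d[0]])).max()
E
python3 - <<'E'
from h import *
d=dict(np.load('wrist1.npz'));p=d;p['s']={'tcp_pos':d['q'][:3],'tcp_rot':d['q'][3:]};p['k1']=float(p['k1'])
b=measure(p);print(b[1])
C,u,v=cloud(p,whitemask(p));print(np.percentile(C[:,2],[5,50,95]))
dd,o,k,e=saturated_edge(p,list(range(190,245,3))+list(range(440,630,3)));print(dd,o,k,e,np.degrees(np.arctan2(dd[1],dd[0])))
# finger depth
for c,rw in [(210,270),(430,270),(205,300),(207,266),(214,290)]:
    m=np.zeros((400,640),bool);m[rw,c]=1
    X,_,_=cloud(p,m);print(c,rw,X)
E
```

```text
comp [0, 209, 55, 108, 2262] [ 551.1 -407. ] [ 54.9 123.9] 78.7
comp [228, 218, 171, 129, 11668] [ 532.4 -120. ] [118.7 147.8] 18.3
comp [470, 227, 123, 106, 4920] [502.8  94.5] [122.5 112. ] 59.8
((532.364013671875, -119.96109008789062), (118.69213104248047, 147.7501983642578), 18.25355339050293)
[0.00741091 0.05788649 0.05904303]
[ 0.10763823 -0.99419016] [ 0.39103666 -0.01847332] 1.0 0.000519175190849629 -83.82081
210 270 [[ 0.42503831 -0.17288544  0.22277931]]
430 270 [[ 0.41484423 -0.08486518  0.22354183]]
205 300 [[ 0.42995988 -0.17065501  0.23588757]]
207 266 [[ 0.4253128  -0.17515361  0.21947949]]
214 290 [[ 0.43280392 -0.17057727  0.22486816]]
```

```bash
python3 - <<'E'
from h import *
d=dict(np.load('wrist1.npz'));p=d;p['s']={'tcp_pos':d['q'][:3],'tcp_rot':d['q'][3:]};p['k1']=float(p['k1'])
print(proj(p,[[.4304,-.1272,.1605],[.4304,-.1272,.174],[.435,-.17,.1605],[.425,-.085,.1605],[.435,-.17,.174],[.47,-.125,.058]]), c2w(p))
# finger cloud in tool frame
hsv=cv2.cvtColor(p['frame'],cv2.COLOR_RGB2HSV)
m=(p['depth']<.24)
X,u,v=cloud(p,m)
Rt=R.from_quat(p['s']['tcp_rot']).as_matrix();T=(X-p['s']['tcp_pos'])@Rt
print(len(T),T.min(0),T.max(0))
k=T[:,1]>np.sort(T[:,1])[-150];print(T[k][::10].round(4))
k=(T[:,1]>-.05);print(k.sum(),T[k][:,2].min(),T[k][:,2].max(),T[k][:,0].min(),T[k][:,0].max())
E
```

```text
[[320.60607364 232.3933912 ]
 [320.6590381  242.14582522]
 [247.68012751 232.10778517]
 [392.69511237 231.22994348]
 [242.65906743 241.82384516]
 [317.95459008 227.69458906]] [[-0.110838    0.94587379  0.30502084  0.35270227]
 [ 0.99383774  0.1051128   0.03518298 -0.13628382]
 [ 0.00121706  0.30704083 -0.95169556  0.34155211]
 [ 0.          0.          0.          1.        ]]
37122 [-0.07508568 -0.13009974 -0.01311553] [ 0.07439978 -0.05134395  0.01958011]
[[-0.0435 -0.0529  0.0089]
 [ 0.0424 -0.0536  0.0078]
 [-0.0429 -0.0529  0.006 ]
 [-0.0432 -0.0538  0.005 ]
 [-0.0433 -0.0525  0.0032]
 [-0.0427 -0.0531  0.0026]
 [ 0.0424 -0.0539  0.0021]
 [ 0.0425 -0.054   0.0007]
 [ 0.0425 -0.0531 -0.0009]
 [-0.0428 -0.0543 -0.0016]
 [-0.043  -0.054  -0.0034]
 [-0.0431 -0.0515 -0.006 ]
 [-0.043  -0.0521 -0.0066]
 [ 0.0422 -0.0528 -0.0072]
 [ 0.0427 -0.053  -0.0086]]Traceback (most recent call last):
  File "<stdin>", line 11, in <module>
    return umr_minimum(a, axis, None, out, keepdims, initial, where)
ValueError: zero-size array to reduction operation minimum which has no identity
```

```bash
python3 - <<'E'
from h import *
d=dict(np.load('wrist1.npz'));p=d;p['s']={'tcp_pos':d['q'][:3],'tcp_rot':d['q'][3:]};p['k1']=float(p['k1'])
X,u,v=cloud(p,p['depth']<.3)
Rt=R.from_quat(p['s']['tcp_rot']).as_matrix();T=(X-p['s']['tcp_pos'])@Rt
for s in (-1,1):
    k=(s*T[:,0]>0)&(T[:,1]>-.07);q=T[k]
    for a in np.arange(-.07,.03,.01):
        j=(q[:,1]>=a)&(q[:,1]<a+.01)
        if j.sum(): print(s,a.round(2),j.sum(),q[j].min(0).round(4),q[j].max(0).round(4))
E
```

```text
-1 -0.07 720 [-0.0569 -0.07   -0.0116] [-0.0422 -0.06    0.0116]
-1 -0.06 380 [-0.0552 -0.06   -0.0114] [-0.0426 -0.0513  0.0112]
1 -0.07 764 [ 0.0419 -0.07   -0.0118] [ 0.0563 -0.06    0.0113]
1 -0.06 375 [ 0.0417 -0.06   -0.0115] [ 0.0546 -0.0515  0.0111]
```

```bash
python3 - <<'E'
from h import *
p=snap('scene')
t=p['s']['tcp_pos'];print(p['s']['time_s'])
by=np.array([-.1077,.9942,0])
P=np.array([t,t+.043*by,t-.043*by,t+.043*by+[0,0,.05],t-.043*by+[0,0,.05]])
uv=proj(p,P);print(uv.round(1))
im=p['frame'][:,:,::-1].copy()
im=cv2.resize(im[120:270,200:440],None,fx=3.3,fy=3.3,interpolation=cv2.INTER_CUBIC)
for a in uv: cv2.circle(im,tuple(int(x) for x in (a-[200,120])*3.3),3,(0,0,255),1)
cv2.imwrite('pics/sc2.png',im)
E
```

```text
3.6
[[273.6 168.3]
 [288.  168.5]
 [259.3 168. ]
 [287.2 154.4]
 [257.7 154. ]]
```

View pics/sc2.png

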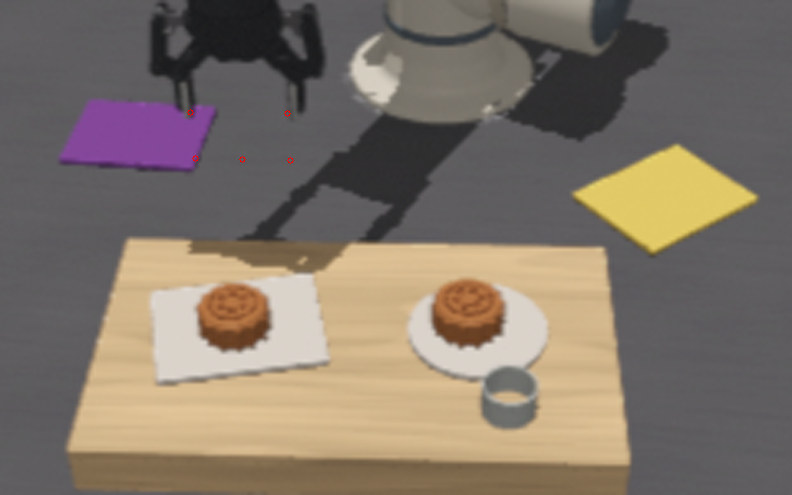

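arm_command(motion=[[[0,0.1,0,0,0,0],[0,0.2,0,0,0,0],[0,0.3,0,0,0,0],[0,0.36,0,0,0,0],[0,0.36,0,0,0,0],[0,0.36,0,0,0,0]]])

```text
time_s: 4.25
tcp_pos: [0.4304, -0.1286, 0.0712]
tcp_rot: [0.472, 0.527, -0.527, -0.471]
wrist_force: [0.0, -0.3, 0.0]
opening: 0.0851
```

```bash
python3 - <<'E'
from h import *
p=snap('wrist');print(p['s']['tcp_pos'],p['s']['wrist_force'])
cv2.imwrite('pics/w3.png',p['frame'][:,:,::-1])
X,u,v=cloud(p,p['depth']<.3)
Rt=R.from_quat(p['s']['tcp_rot']).as_matrix();T=(X-p['s']['tcp_pos'])@Rt
for s in (-1,1):
    k=(s*T[:,0]>.035)&(s*T[:,0]<.062)&(T[:,1]>-.07)&(abs(T[:,2])<.02);q=T[k]
    print(len(q),q.max(0))
p=snap('scene');im=cv2.resize(p['frame'][120:270,200:440,::-1],None,fx=3.3,fy=3.3,interpolation=cv2.INTER_CUBIC)
cv2.imwrite('pics/sc3.png',im)
E
```

```text
[ 0.43040631 -0.12863556  0.07118291] [ 0.03484094 -0.34321347  0.01611771]
3460 [-0.03500384  0.02332421  0.01997943]
3495 [0.06199432 0.02328159 0.01999602]
```

View pics/sc3.png

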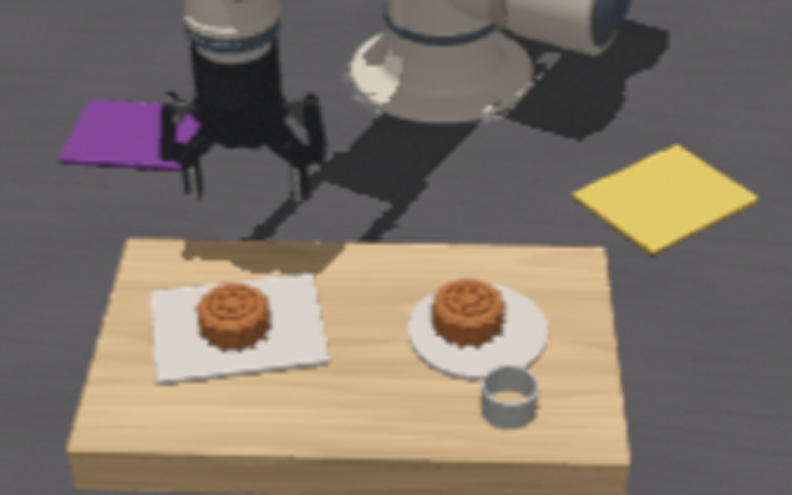

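View pics/w3.png

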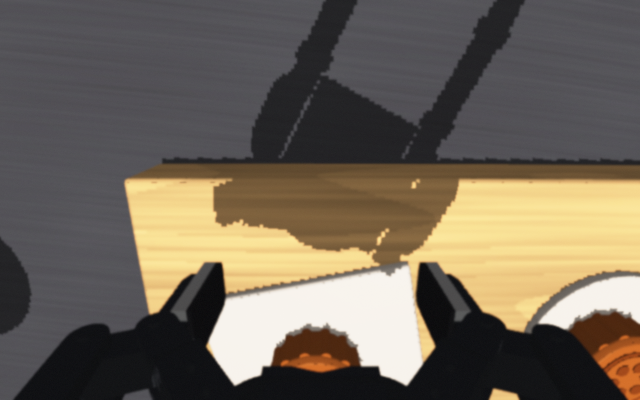

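```bash
python3 - <<'E'
from h import *
p=snap('wrist')
X,u,v=cloud(p,(p['depth']<.3))
Rt=R.from_quat(p['s']['tcp_rot']).as_matrix();T=(X-p['s']['tcp_pos'])@Rt
k=(abs(u-320)<30)&(v>375);print('body',T[k].min(0),T[k].max(0))
hsv=cv2.cvtColor(p['frame'],cv2.COLOR_RGB2HSV)[v,u]
k=(hsv[:,2]<90)&(v>255)&(abs(abs(T[:,0])-.048)<.013)
q=T[k];print('tips',np.sort(q[:,1])[::-1][[0,5,20,50,100]],q[q[:,1]>-.065].min(0),q[q[:,1]>-.065].max(0))
E
```

```text
body [-0.00757766 -0.12366451  0.00843385] [ 0.00705584 -0.11410465  0.01252291]
tips [-0.0517703  -0.05242002 -0.05319945 -0.05411077 -0.05499288] [-0.0558336  -0.06499378 -0.01046984] [ 0.05524955 -0.0517703   0.01122084]
```

arm_command(motion=[[[0,0.08,0,0,0,0],[0,0.16,0,0,0,0],[0,0.22,0,0,0,0],[0,0.24,0,0,0,0],[0,0.24,0,0,0,0],[0,0.24,0,0,0,0]]])

```text
time_s: 5.0
tcp_pos: [0.4306, -0.1292, 0.0112]
tcp_rot: [0.472, 0.527, -0.526, -0.472]
wrist_force: [1.2, 0.1, -0.5]
opening: 0.0852
```

```bash
python3 - <<'E'
from h import *
plan([.429,-.129,.0025],np.radians(96.2))
p=snap('wrist');cv2.imwrite('pics/w4.png',p['frame'][:,:,::-1])
X,u,v=cloud(p,(p['depth']<.4))
Rt=R.from_quat(p['s']['tcp_rot']).as_matrix();T=(X-p['s']['tcp_pos'])@Rt
hsv=cv2.cvtColor(p['frame'],cv2.COLOR_RGB2HSV)[v,u]
k=(hsv[:,2]<90)&(v>255)&(abs(abs(T[:,0])-.048)<.013)
q=np.c_[T[k],X[k]];q=q[np.argsort(-q[:,1])];print(q[[0,5,20,50]].round(4))
E
```

```text
t 5.0 tcp [ 0.4306 -0.1292  0.0112] F [ 1.2  0.1 -0.5] open 0.0852
shift [0.0014 0.0347 0.0065] turn [ 0.0015  0.0012 -0.0008]
[[-4.760e-02 -3.820e-02 -1.000e-04  4.359e-01 -1.764e-01  4.940e-02]
 [-5.560e-02 -4.270e-02 -5.220e-02  4.886e-01 -1.787e-01  5.400e-02]
 [-4.310e-02 -5.230e-02  6.100e-03  4.292e-01 -1.726e-01  6.340e-02]
 [ 4.250e-02 -5.320e-02 -1.800e-03  4.277e-01 -8.670e-02  6.440e-02]]
```

View pics/w4.png

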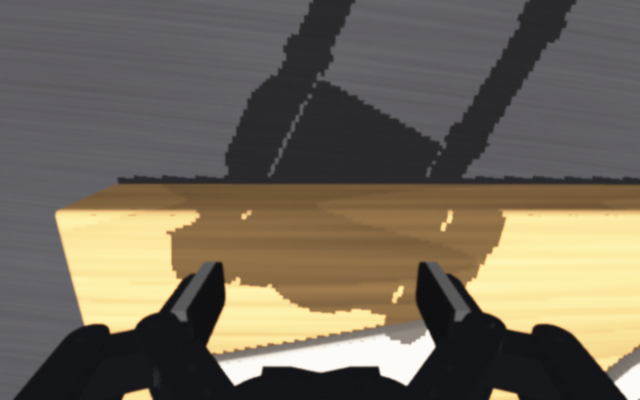

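arm_command(motion=[[[0,0.01,0,0,0,0],[0,0.02,0,0,0,0],[0,0.028,0,0,0,0],[0,0.033,0,0,0,0],[0,0.033,0,0,0,0],[0,0.033,0,0,0,0]]])

```text
time_s: 5.65
tcp_pos: [0.43, -0.1289, 0.0019]
tcp_rot: [-0.472, -0.527, 0.527, 0.472]
wrist_force: [-0.6, 0.5, -0.2]
opening: 0.0849
```

arm_command(motion=[[[0,0,-0.02,0,0,0],[0,0,-0.04,0,0,0],[0,0,-0.06,0,0,0],[0,0,-0.075,0,0,0],[0,0,-0.09,0,0,0],[0,0,-0.105,0,0,0],[0,0,-0.12,0,0,0],[0,0,-0.135,0,0,0],[0,0,-0.15,0,0,0],[0,0,-0.165,0,0,0],[0,0,-0.18,0,0,0],[0,0,-0.19,0,0,0]]])

```text
time_s: 6.85
tcp_pos: [0.4776, -0.1237, 0.0019]
tcp_rot: [0.472, 0.527, -0.527, -0.472]
wrist_force: [-1.9, 0.2, 0.9]
opening: 0.0849
```

```bash
python3 - <<'E'
from h import *
s=sensors.sense();print(s['tcp_pos'],s['wrist_force'])
p=snap('scene');im=cv2.resize(p['frame'][120:270,200:440,::-1],None,fx=3.3,fy=3.3,interpolation=cv2.INTER_CUBIC)
cv2.imwrite('pics/sc5.png',im)
E
```

```text
[ 0.47763231 -0.12370355  0.00186431] [-1.85738068  0.1876738   0.94371157]
```

View pics/sc5.png

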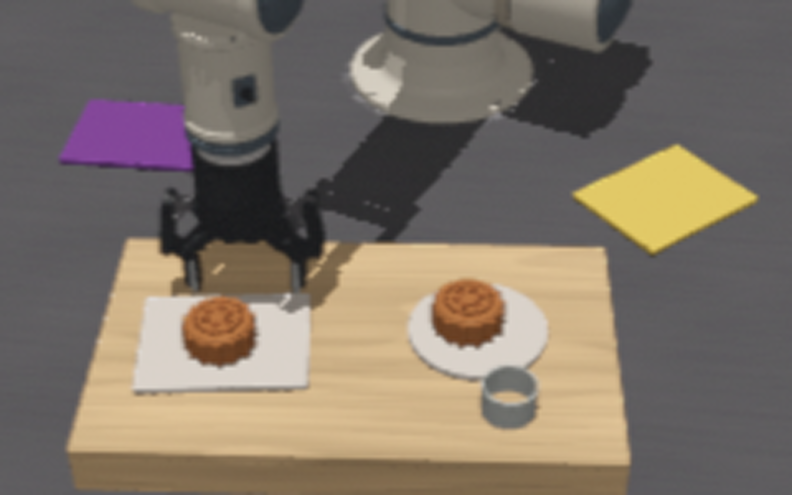

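arm_command(motion=[[[0,0,0.03,0,0,0],[0,0,0.03,0,0,0],[-0.03,0,0.03,0,0,0],[-0.06,0,0.03,0,0,0],[-0.065,0,0.03,0,0,0],[-0.065,0,0.02,0,0,0],[-0.065,0,0.01,0,0,0],[-0.065,0,0,0,0,0],[-0.065,0,-0.015,0,0,0],[-0.065,0,-0.03,0,0,0],[-0.065,0,-0.045,0,0,0],[-0.065,0,-0.06,0,0,0]]])

```text
time_s: 8.1
tcp_pos: [0.4941, -0.1381, 0.0018]
tcp_rot: [-0.472, -0.526, 0.527, 0.472]
wrist_force: [-3.7, -0.5, 1.7]
opening: 0.0851
```

arm_command(motion=[[[0,0,-0.015,0,0,0],[0,0,-0.03,0,0,0],[0,0,-0.045,0,0,0],[0,0,-0.06,0,0,0],[0,0,-0.075,0,0,0],[0,0,-0.09,0,0,0],[0,0,-0.105,0,0,0],[0,0,-0.12,0,0,0],[0,0,-0.135,0,0,0],[0,0,-0.15,0,0,0],[0,0,-0.165,0,0,0],[0,0,-0.18,0,0,0]]])

```text
time_s: 9.3
tcp_pos: [0.539, -0.1333, 0.0019]
tcp_rot: [-0.472, -0.527, 0.527, 0.472]
wrist_force: [-1.1, 0.0, 0.2]
opening: 0.0854
```

```bash
python3 - <<'E'
from h import *
s=sensors.sense();print(s['tcp_pos'],s['wrist_force'])
p=snap('scene');im=cv2.resize(p['frame'][120:270,200:440,::-1],None,fx=3.3,fy=3.3,interpolation=cv2.INTER_CUBIC)
cv2.imwrite('pics/sc6.png',im)
E
```

```text
[ 0.53898966 -0.13330774  0.00190015] [-1.06943212  0.00906627  0.24679562]
```

View pics/sc6.png

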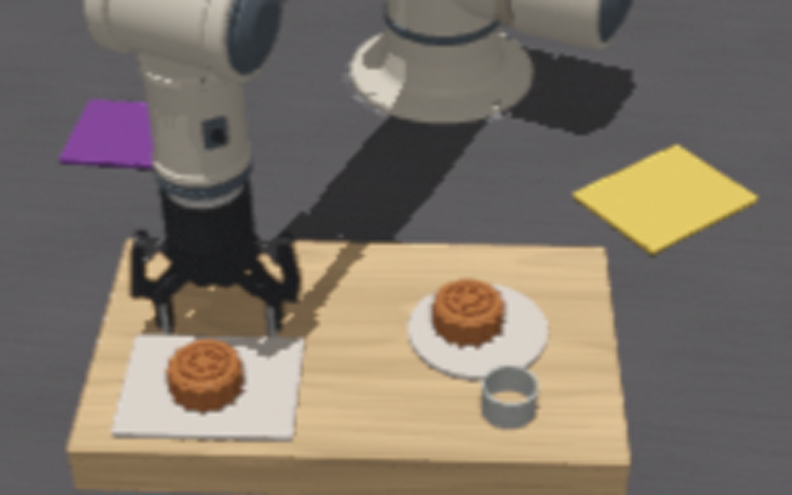

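arm_command(motion=[[[0,0,-0.015,0,0,0],[0,0,-0.03,0,0,0],[0,0,-0.045,0,0,0],[0,0,-0.06,0,0,0],[0,0,-0.075,0,0,0],[0,0,-0.09,0,0,0],[0,0,-0.105,0,0,0],[0,0,-0.12,0,0,0],[0,0,-0.135,0,0,0],[0,0,-0.15,0,0,0],[0,0,-0.165,0,0,0],[0,0,-0.17,0,0,0]]])

```text
time_s: 10.55
tcp_pos: [0.5813, -0.1287, 0.0019]
tcp_rot: [0.472, 0.527, -0.527, -0.472]
wrist_force: [-3.5, 0.7, 0.5]
opening: 0.0854
```

```bash
python3 - <<'E'
from h import *
s=sensors.sense();print(s['tcp_pos'],s['wrist_force'])
for n,c in [('scene',(slice(120,270),slice(200,440))),('top',(slice(90,240),slice(220,460)))]:
    p=snap(n);cv2.imwrite(f'pics/{n}7.png',cv2.resize(p['frame'][c][...,::-1],None,fx=3.3,fy=3.3,interpolation=cv2.INTER_CUBIC))
    cv2.imwrite(f'pics/{n}7raw.png',p['frame'][...,::-1])
E
```

```text
[ 0.58132661 -0.12868536  0.00192416] [-3.53230304  0.70995839  0.46713442]
```

View pics/scene7.png

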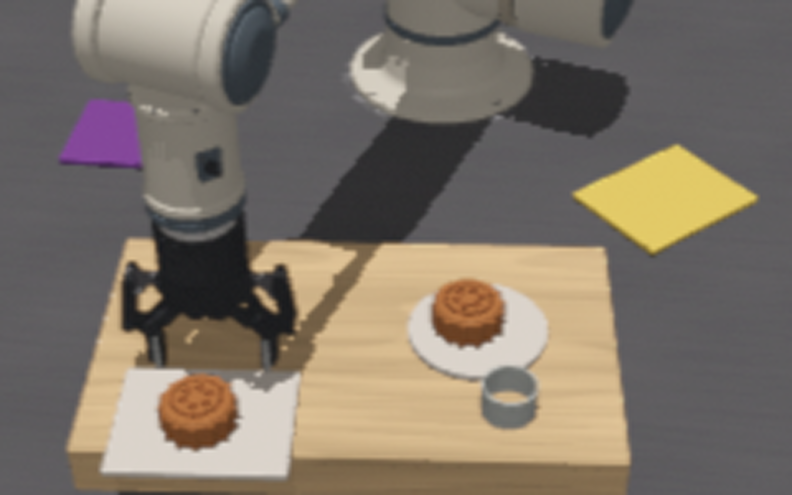

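View pics/top7.png

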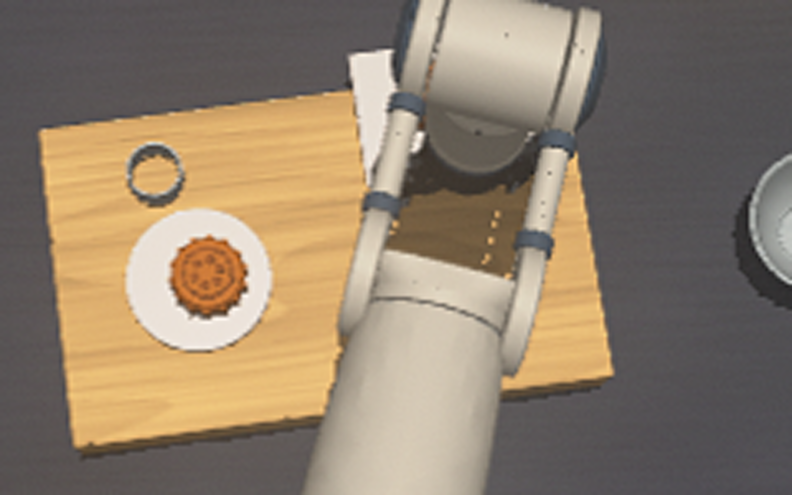

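```bash
cat >> h.py <<'E'
def edge_rows(p,cols,r0,ch=None):
    """subpixel strongest bright->dark transition going down within r0(c) range"""
    g=cv2.GaussianBlur(p['frame'],(3,3),0).astype(float)
    out=[]
    for c in cols:
        a,b=r0; f=g[a:b,c].sum(1) if ch is None else g[a:b,c]@np.array(ch,float)
        dz=-np.diff(f); i=int(np.argmax(dz))
        if 0<i<len(dz)-1:
            den=dz[i-1]-2*dz[i]+dz[i+1]; o=.5*(dz[i-1]-dz[i+1])/den if den else 0
        else:o=0
        out.append((c,a+i+.5+o))
    return np.array(out)
E
python3 - <<'E'
from h import *
p=snap('scene');f=p['frame']
for c in (240,260,280,330,370): print(c,[tuple(int(x) for x in f[r,c]) for r in range(252,275)])
E
```

```text
240 [(219, 211, 203), (219, 211, 202), (218, 211, 203), (219, 211, 202), (218, 211, 202), (218, 211, 202), (218, 211, 203), (218, 211, 202), (219, 211, 202), (218, 211, 203), (213, 205, 197), (157, 151, 143), (127, 117, 104), (125, 105, 79), (117, 97, 70), (121, 101, 73), (107, 91, 69), (58, 54, 51), (46, 45, 46), (46, 45, 47), (46, 45, 46), (45, 45, 46), (45, 45, 47)]
260 [(105, 64, 35), (102, 63, 35), (100, 61, 34), (111, 82, 64), (173, 161, 151), (215, 207, 199), (218, 211, 202), (219, 211, 203), (219, 211, 203), (218, 211, 202), (218, 211, 202), (203, 196, 188), (148, 141, 133), (116, 101, 82), (122, 101, 75), (123, 102, 74), (119, 99, 73), (77, 67, 56), (50, 48, 48), (46, 46, 47), (46, 45, 47), (46, 46, 47), (47, 46, 47)]
280 [(218, 211, 203), (219, 211, 203), (218, 211, 202), (219, 211, 203), (218, 211, 203), (218, 211, 202), (218, 211, 202), (218, 211, 202), (218, 211, 202), (218, 211, 202), (218, 211, 202), (213, 205, 197), (157, 150, 142), (125, 114, 103), (122, 102, 77), (123, 102, 76), (120, 100, 73), (107, 90, 68), (58, 53, 50), (48, 47, 49), (48, 46, 49), (49, 47, 49), (48, 46, 49)]
330 [(213, 185, 142), (213, 185, 141), (212, 184, 141), (207, 179, 136), (202, 174, 133), (196, 168, 128), (193, 166, 125), (164, 138, 102), (125, 104, 76), (119, 99, 73), (122, 101, 73), (125, 104, 76), (128, 107, 77), (130, 109, 79), (130, 108, 79), (131, 109, 80), (123, 102, 73), (124, 103, 75), (123, 103, 77), (96, 88, 84), (93, 90, 93), (94, 92, 94), (94, 92, 94)]
370 [(213, 184, 140), (212, 183, 140), (207, 179, 136), (211, 182, 139), (210, 182, 139), (210, 182, 140), (206, 179, 136), (198, 171, 130), (159, 134, 99), (128, 107, 78), (130, 109, 80), (131, 109, 79), (130, 109, 79), (130, 109, 79), (128, 106, 77), (124, 103, 75), (128, 107, 77), (127, 106, 76), (129, 107, 78), (127, 106, 80), (98, 90, 85), (95, 93, 94), (95, 93, 95)]
```

```bash
cat >> h.py <<'E'
def overhang(p,bc,kc,br,kr):
    B=onplane(p,edge_rows(p,bc,br),.058)[:,:2];K=onplane(p,edge_rows(p,kc,kr),.05)[:,:2]
    def rob(W):
        d,o=linefit(W);e=(W-o)@[-d[1],d[0]];k=abs(e)<.002;d,o=linefit(W[k]);return d*np.sign(d[1]),o,k.mean()
    db,ob,kb=rob(B);dk,ok,kk=rob(K)
    n=np.array([dk[1],-dk[0]])
    mid=(B[0]+B[-1])/2; mid=ob+db*((mid-ob)@db)
    print('inl',kb,kk,'block ang',np.degrees(np.arctan2(-dk[0],dk[1])).round(2),'board ang',np.degrees(np.arctan2(-db[0],db[1])).round(2),
      'overhang mid mm',((mid-ok)@n*1000).round(1),'block edge pt',ok.round(4),'board front',mid.round(4))
    return mid,n
E
python3 - <<'E'
from h import *
p=snap('scene')
overhang(p,[c for c in range(234,286)],[c for c in range(296,388)],(255,268),(254,264))
E
```

```text
inl 1.0 1.0 block ang 6.32 board ang 6.3 overhang mid mm 29.1 block edge pt [0.6627 0.1004] board front [ 0.715  -0.1077]
```

arm_command(motion=[[[0,0,-0.01,0,0,0],[0,0,-0.02,0,0,0],[0,0,-0.03,0,0,0],[0,0,-0.038,0,0,0],[0,0,-0.043,0,0,0],[0,0,-0.043,0,0,0],[0,0,-0.043,0,0,0]]])

```text
time_s: 11.45
tcp_pos: [0.5919, -0.1275, 0.002]
tcp_rot: [0.472, 0.527, -0.526, -0.472]
wrist_force: [-1.1, 0.1, 0.8]
opening: 0.0852
```

```bash
python3 - <<'E'
from h import *
s=sensors.sense();print(s['tcp_pos'],s['wrist_force'])
p=snap('scene')
cv2.imwrite('pics/sc8.png',cv2.resize(p['frame'][120:290,200:440,::-1],None,fx=3.3,fy=3.3,interpolation=cv2.INTER_CUBIC))
for a in (257,259):overhang(p,[c for c in range(234,284)],[c for c in range(296,388)],(a,273),(254,264))
E
```

```text
[ 0.59188798 -0.12753695  0.00197099] [-1.06625473  0.11327694  0.77153995]
inl 0.98 1.0 block ang 6.29 board ang 6.31 overhang mid mm 40.3 block edge pt [0.6633 0.0944] board front [ 0.7261 -0.1075]
inl 0.98 1.0 block ang 6.29 board ang 6.31 overhang mid mm 40.3 block edge pt [0.6633 0.0944] board front [ 0.7261 -0.1075]
```

View pics/sc8.png

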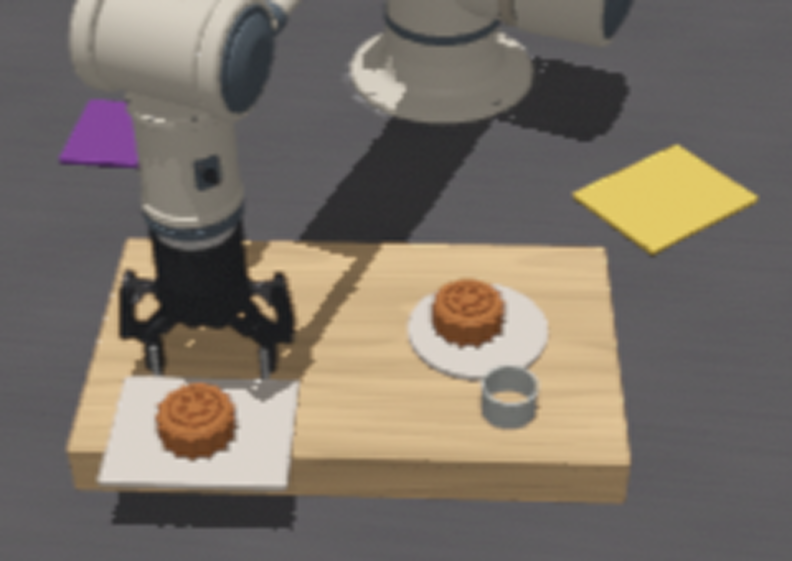

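Overhang is 40.3 mm and parallel. Next I back off horizontally, then raise the gripper.

arm_command(motion=[[[0,0,0.02,0,0,0],[0,0,0.06,0,0,0],[0,0,0.1,0,0,0],[0,0,0.16,0,0,0],[0,0,0.2,0,0,0],[0,-0.12,0.3,0,0,0],[0,-0.28,0.4,0,0,0],[0,-0.44,0.5,0,0,0],[0,-0.6,0.6,0,0,0],[0,-0.7,0.7,0,0,0],[0,-0.7,0.7,0,0,0],[0,-0.7,0.7,0,0,0]]])

```text
time_s: 12.7
tcp_pos: [0.4176, -0.1469, 0.1776]
tcp_rot: [0.473, 0.527, -0.526, -0.471]
wrist_force: [-0.3, -0.0, -1.9]
opening: 0.0849
```

```bash
python3 - <<'E'
from h import *
s=sensors.sense();print(s['tcp_pos'],s['wrist_force'],s['time_s'])
p=snap('scene')
overhang(p,[c for c in range(234,284)],[c for c in range(296,388)],(257,273),(254,264))
p=snap('top');c=(slice(60,240),slice(220,460))
cv2.imwrite('pics/top9.png',cv2.resize(p['frame'][c][...,::-1],None,fx=3.3,fy=3.3,interpolation=cv2.INTER_CUBIC))
measure(p)
for z in (.05,): 
    for l in nets.landmark_of(p,'block_edge')[:1]+nets.landmark_of(p,'board_front')[:1]: print(onplane(p,l['location'],z))
E
```

```text
[ 0.41760954 -0.14686403  0.17760644] [-0.31536775 -0.04716184 -1.87081526] 12.7
inl 1.0 1.0 block ang 6.29 board ang 6.59 overhang mid mm 40.3 block edge pt [0.6633 0.0944] board front [ 0.7261 -0.1075]
comp [177, 9, 131, 57, 2177] [925.1 200.4] [158.3 384.4] 2.2
comp [40, 103, 69, 135, 5291] [540.5 677.5] [161.8 391. ] 87.0
[[6.66376956e-01 8.01792127e-05 5.00000000e-02]]
[[ 0.13131513 -0.305995    0.05      ]]
```

View pics/top9.png

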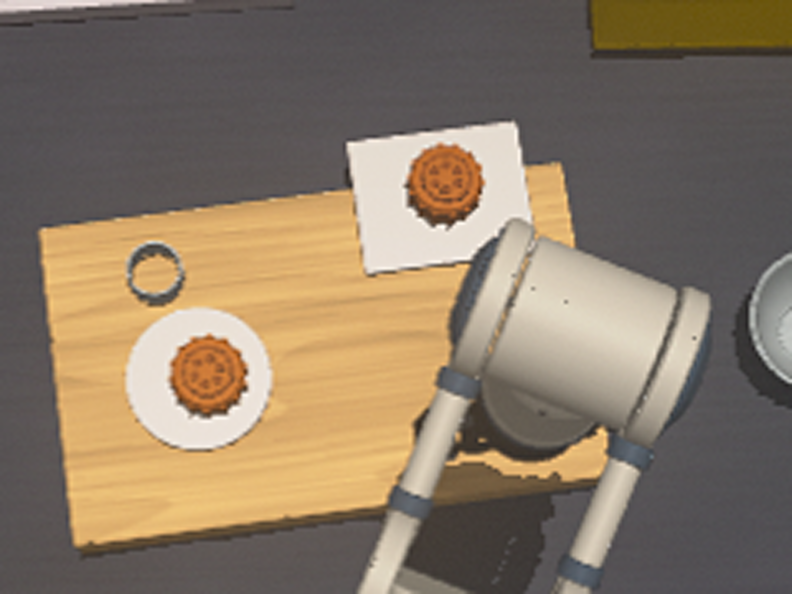

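```bash
python3 - <<'E'
from h import *
p=snap('top')
g=cv2.GaussianBlur(p['frame'],(3,3),0)
p['frame']=255-p['frame']
overhang(p,list(range(329,374)),list(range(236,318)),(93,107),(113,132))
E
```

```text
inl 1.0 1.0 block ang 6.15 board ang 6.3 overhang mid mm 40.3 block edge pt [0.656  0.1194] board front [ 0.7217 -0.1148]
```

Both cameras give the same overhang, 40.3 mm, with the front edge within 0.3° of parallel.

```bash
python3 -c "
from plant import workorder; print(workorder.hand_in())"
```

```text
the job is handed in; nothing more can be done
None
```

I pushed the white board along the block with the two open fingertips. Its front long edge now sticks out about 40 mm past the block's far edge and runs parallel to it. The job is handed in; it reports no verdict.

- **Push:** The first push squared the board up. I then moved the gripper sideways to the board's middle, pushed it to the target, backed off and raised the gripper clear. The cake stayed on the board. The pictures show the round board, its cake and the cutter where they were. I made no separate measurement of the press, jar or bowl; the arm stayed clear of them.
- **Final checks with the gripper clear:** The scene and top cameras both gave an overhang of 40.3 mm. The board's angle differed from the block's by 0.3° in the scene camera and 0.15° in the top camera. The clock stood at about 13 s, and the force readings I took stayed below 5 N.
- **Checks that disagreed:**
  - With the gripper open, the fingertips sat about 51 mm behind the reported TCP, not the roughly 13 mm stated. Two cameras showed this, and the descent met no contact, so I set the pushing height from the seen fingertips.
  - The two cameras placed the block edge about 4–6 mm apart in absolute terms. I therefore judged the overhang only from the board and block edges seen in the same picture.
  - In the last top picture the board-front network returned the purple look-alike, so I did not use that result.

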